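# Check the winder roller's rubber with the hardness tester

### The arm

A 7-joint arm with a two-finger parallel gripper is mounted at the origin on the work surface. World frame = base frame: x ahead of the robot, y to its left, z up, the work surface at z = 0. Lengths are in m, angles in degrees, forces in N, time in s.
With the tool pointing down it reaches from about 0.425 to 0.875 m from the base axis. Payload 4.7 kg.
Tool frame: the origin (TCP) lies midway between the tips of the shut fingers; the grasp point (between the pads) lies 19 mm behind it (env.grip_point_offset is the distance from the TCP to the grasp point, in m); z points along the fingers, y is the line along which they close (so a half turn about z gives the same grasp; the last joint's range is limited). The gripper opens to 87 mm and grips with 3 to 60 N. Pads are 19 mm wide; open, the fingers measure 117 mm over their backs; the gripper's body (75 mm by 190 mm) begins 51 mm behind the grasp point.
Start: joints at [-62.275, 18.392, -4.016, 83.108, 1.295, 78.541, -3.26], TCP at [0.294, 0.58, 0.223] pointing down, gripper open.
Joint ranges: [-163.93, 163.93], [-17.29, 119.83], [-79.2, 71.16], [3.27, 140.29], [-89.18, 269.18], [5.43, 117.66], [-154.24, 154.24]. Speed limits (degrees/s): [147.25, 147.25, 180, 180, 180, 180, 180].

### API

Orientations are given as [roll, pitch, yaw] about the fixed x, y, z axes, in that order (R = Rz(yaw) Ry(pitch) Rx(roll)).
In Python, from cell import env gives the robot as it stands.
- The arm moves only by the shell command python3 -m jog 'ROWS' [FORCE]. ROWS is JSON, a list of rows, each a list of 7 numbers: the shift along the tool's x, y, z in m, then the turn, a rotation vector about the tool's x, y, z in rad, then the finger opening in m, from 0 to 0.087. A call has 1 to 12 rows; each row shifts and turns the commanded pose from where the row before left it, along the tool's axes as they then stand; what a row does not reach is not made up. A row lasts 1/12 s, in which the tool goes at most 41.7 mm and 7.16 degrees, less where a joint would pass 70% of its speed; a pose out of reach is approached as far as the arm can. A call is refused whole if a number of a shift passes 0.0417 or a number of a turn 0.125, either way. A call with a gripper value outside its range is refused whole. The fingers move at their own pace and stop on an object; FORCE is the grip in N (left out, the last holds). Time passes only in rows, so rows that do not move let the fingers close. It gives the time, the measured TCP pose, the force, the opening and the grip force at its end, in the units of the state.
- env.get_obs(): the state, without advancing time (a new reading comes with each control period).
- env.read_camera(name): name is "scene" or "top" or "wrist"; returns the picture (400x640x3 uint8, blue, green, red); there is no depth.
- env.get_calibration(name): a dict with "fov_y" (degrees; the focal length in pixels is half the picture's height over the tangent of half this angle, whatever the lens; pixels are square), "cx", "cy" (the principal point, pixels), "pose" (4x4, takes a point from camera to world coordinates). Camera axes: x right, y up, looking along -z (the intrinsics and any distortion apply to the point x, -y, -z); pixel columns grow to the right and rows downward; lengths in m; the calibration is good to about 2 mm. A picture is of the moment at which its call begins: read the wrist's pose just before it. get_calibration takes no time and is no camera call; for the wrist camera it gives the pose at the moment of the call.
- env.sign_off(): hands the job in; it is judged then, once.
The state is a dict: "time_s": time; "qpos": joint angles; "joint_velocities": joint speeds; "effort": joint torques, N m; "tool_pos": TCP position; "tool_rot": TCP orientation; "force": force on the tool from outside, world axes, zero at the start; "wrist_torque": the same for the moment, N m; "grip_width": finger opening in m; "grasp_force": force on a finger pad.
Only numpy, scipy, OpenCV 4.12 (cv2) and the standard library are available. Lean on these libraries where they do the work, as an engineer would, in place of code of your own. Each camera call takes 0.05 s, during which the arm holds its last target. There are 200 camera calls.

### The job

Clear the lint from the line winder's rubber roller with a squeeze of the air gun clamped beside it, and let its trigger go again. Then take the pen-shaped hardness tester out of the tool block and hold it on the ring painted on the roller: square to the rubber, its sprung nose inside the ring and pushed gently about halfway in. Finish while still holding it pressed there, and leave the other things on the counter where they are.

Things in the scene. Friction and masses are not known exactly. Their poses are not given: they have to be found in the camera images.
- roller: black rubber-covered roller of the line winder, 70 mm across, 110 mm long, axle level and 85 mm above the table, between two aluminium cheeks 104 mm high. Origin on the axle at mid-length; y along the axle; z points out through the painted ring. A brake holds it as it stands (ring up to 20 degrees either side of the top); pressing does not turn it
- winder: bench line winder on a black base plate 370 x 470 x 12 mm, fixed. Origin on the table below the roller's middle, y along the axle (no tilt). Plate from x -95 to +275, y -190 to +280 mm. At x about 185 mm: motor box (y 120 to 260, 168 mm high), driving disc and reel spool (155 mm high), tail post (117 mm); guide post at (235, -155), 164 mm high
- spot (a point): centre of the thin white painted ring (30 mm across) on the rubber surface, 35 mm from the axle. Axes as roller: z is straight out of the rubber
- gun: air blow gun clamped lying on its side on a post left of the roller, nozzle towards the roller. Origin on the base plate, 12 mm above the table, 126 mm below the barrel. Barrel along its y (nozzle to -y); handle level, running to -x from x -32 to -130 mm, 30 mm thick (y -15 to +15), 26 mm high. Black lever, 16 mm high, on the handle's -y side; hose at the handle's end; free air under the handle
- pinch (a point): fixed point on the gun, 138 mm above the table, for a gripper from above: about midway between the handle's back face (20 mm to +y) and the lever's outer face when fully squeezed (18 mm to -y; at rest about 30 mm to -y). Axes as gun: close the fingers along y
- trigger (a joint): angle of the gun's trigger lever: 0 let go, 0.20 rad fully squeezed against the handle. Sprung: about 4 N at the lever to start it, 10 N to squeeze it fully, springs back by itself
- trigger_pad (a point): middle of the lever's outer face, 60 mm from its hinge, where a finger presses
- block: dark wooden tool block 150 x 66 x 64 mm high, fixed, with two 35 mm through bores 80 mm apart along its x: tester in one, nut driver in the other (which varies). Origin centre of underside
- tester: pen-shaped hardness tester, 134 mm long, about 0.22 kg, upright in a bore of the block, hanging by its collar, tip 4 mm above the table: lift it straight up 62 mm to clear the block. Origin at the tip (nose out), z up along it. Steel nose 16 mm wide (z 0-16), round barrel 30 (z 16-60), round collar 46 (z 60-66), square grey grip 30 x 30 (z 66-128, sides along x, y), cap (to z 134)
- tip (a point): centre of the flat end of the tester's nose; moves with the nose; axes as tester
- nose (a joint): how far the sprung nose is pushed into the tester: 0 out, 0.010 m fully in; about 2 N to start it, 5 N at half, 8 N fully in
- driver: nut driver standing in the other bore: turned round wooden handle 32 mm across, top 118 mm above its origin (4 mm above the table), so lower than the tester. Leave it there
- spool: spare line spool, grey, 72 mm across, 48 mm high, standing on its flange. Leave it alone
- oil: small white oil bottle, 32 mm across, 85 mm high. Leave it alone
- core: cardboard roll core, ring 76 mm across, 24 mm high. Leave it alone
- jig: bare metal jig lure 130 mm long, 22 mm thick, lying. Leave it alone
- pliers: pliers lying, about 170 mm long, 12 mm high. Leave it alone
- reel: trolling reel standing on its foot, 80 mm high, 100 mm wide with its crank. Leave it alone
- tray: grey compartment tray 130 x 90 x 35 mm. Leave it alone

How it is judged (in metres and radians):
On the way, in this order (a step that is already met when the one before it is completed fails the run):
1. the air gun's trigger is squeezed home (value of joint trigger above 0.15 rad), for 0.2 s.
2. the trigger is let go (value of joint trigger below 0.03 rad and contact force between the fingers and gun below 0.1 N), for 0.2 s.
3. the tester is drawn clear out of the block, in the fingers (z of tip in the frame of block above 0.066 m and contact force between the fingers and tester above 3 N and contact force between tester and block below 0.1 N), for 0.2 s.
4. the nose is pressed in the ring, square and about halfway in (distance between tip and spot below 0.007 m and angle between the z axis of tester and the z axis of spot, either way round below 0.12 rad and value of joint nose between 0.0025 and 0.0075 m and contact force between tester and roller between 2 and 12 N), for 0.5 s.
At the end, for the whole second after the job is handed in: The tester is held still in the fingers, clear of block and gun, its nose tip within 7 mm of the ring's centre, square to the rubber within 0.12 rad, the nose pushed in 2.5 to 7.5 mm with 2 to 12 N on the roller; the gun's trigger is let go (under 0.03 rad) (all of step 4 and contact force between the fingers and tester above 3 N and linear speed of tester below 0.01 m/s and value of joint trigger below 0.03 rad and contact force between tester and block below 0.1 N and contact force between tester and gun below 0.1 N); the arm keeps its last pose, push and grip.
It fails at once if the tester is pushed hard against the roller (over 25 N) (contact force between tester and roller above 25 N).
It fails at once if another thing on the counter is shifted by more than 30 mm, or the nut driver is pulled out (distance of any of spool, oil, core, jig, pliers, reel, tray, driver from where it was at the start of the episode above 0.03 m).
It also fails if it takes over 51 s, if anything falls off the work surface, if the arm or the gripper's body presses on something with over 40 N, if the wrist force passes 120 N, or if a joint passes its speed limit or range.

## Working session

There is one attempt and no reset: what is moved stays moved. The work goes in short steps, Python scripts to look and compute and a shell command to move; the robot and the scene stay as the last step left them, time stands still between calls to the robot, and variables do not carry over. Pictures are saved under pics/ and viewed, at most 10 in all, crops included, and the job is handed in when it is done.

```bash
ls; mkdir -p pics
python3 - <<'E'
from cell import env
import cv2,numpy as np
np.set_printoptions(precision=4,suppress=True)
o=env.get_obs();print(o)
for n in("scene","top","wrist"):
    c=env.get_calibration(n);print(n,c)
    cv2.imwrite(f"pics/{n}0.png",env.read_camera(n))
print(env.grip_point_offset)
E
```

```text
pics
{'time_s': 0.0, 'qpos': array([-62.2769,  18.4389,  -4.0162,  83.1742,   1.2947,  78.5409,
        -3.2592]), 'joint_velocities': array([ 0.0129,  0.0398, -0.0749, -0.0208,  0.0428, -0.0735, -0.025 ]), 'effort': array([  0.0001, -49.1287,  -0.4039, -31.2532,  -0.0638,   0.0437,
         0.0002]), 'tool_pos': array([0.294 , 0.5791, 0.2215]), 'tool_rot': array([-179.8911,    0.0053,  153.0881]), 'force': array([ 0.3166,  0.0081, -0.1445]), 'wrist_torque': array([ 0.0034, -0.0209, -0.0379]), 'grasp_force': 0.0, 'grip_width': 0.08675828488756779}
scene {'fov_y': 55.44686397348198, 'cx': 321.44748641978765, 'cy': 197.82711855772246, 'pose': array([[-0.7705, -0.5393,  0.3399,  0.9042],
       [ 0.6374, -0.6603,  0.3971,  0.4343],
       [ 0.0103,  0.5226,  0.8525,  1.001 ],
       [ 0.    ,  0.    ,  0.    ,  1.    ]])}
top {'fov_y': 48.930508266296656, 'cx': 319.92021183116054, 'cy': 203.6350234908575, 'pose': array([[ 0.0181,  0.9834, -0.1805,  0.2995],
       [-0.9997,  0.0202,  0.0098,  0.0318],
       [ 0.0132,  0.1802,  0.9835,  1.4416],
       [ 0.    ,  0.    ,  0.    ,  1.    ]])}
wrist {'fov_y': 58.389197990214456, 'cx': 318.11893514091486, 'cy': 197.11074274049037, 'pose': array([[ 0.4523, -0.8575, -0.2451,  0.2269],
       [ 0.8919,  0.4341,  0.1268,  0.6147],
       [-0.0023, -0.2759,  0.9612,  0.3848],
       [ 0.    ,  0.    ,  0.    ,  1.    ]])}
0.0187
```

View pics/scene0.png

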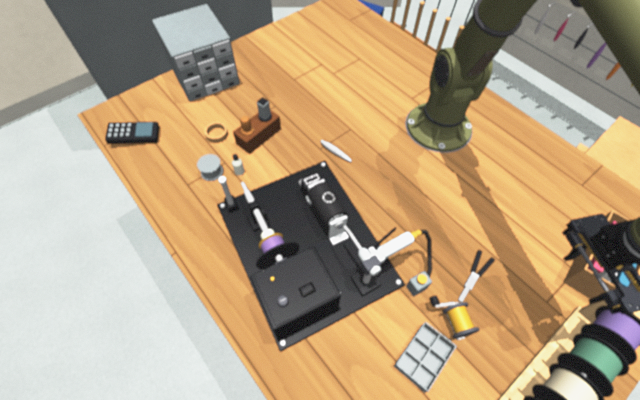

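View pics/top0.png

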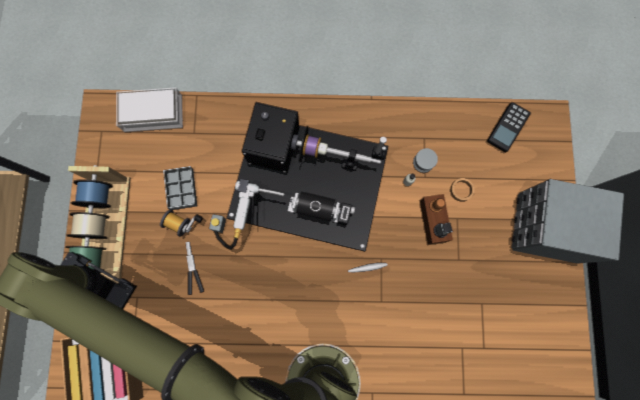

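The scene view shows the block at (257,130), tester (264,105), roller (325,200) and gun (385,250). In the top view the roller ring is at (315,206), the gun handle at (240,215), and the block at (437,220) with the dark tester at (444,230).

```bash
cat > h.py <<'E'
import numpy as np,cv2
from scipy.spatial.transform import Rotation as Ro
np.set_printoptions(precision=4,suppress=True)
def ray(c,p):
    f=200/np.tan(np.radians(c["fov_y"]/2)); d=np.array([(p[0]-c["cx"])/f,-(p[1]-c["cy"])/f,-1.])
    d=c["pose"][:3,:3]@d; return c["pose"][:3,3],d/np.linalg.norm(d)
def onz(c,p,z):
    o,d=ray(c,p); return o+d*(z-o[2])/d[2]
def tri(*cp):
    A=0;b=0
    for c,p in cp:
        o,d=ray(c,p);M=np.eye(3)-np.outer(d,d);A=A+M;b=b+M@o
    return np.linalg.solve(A,b)
def proj(c,X):
    f=200/np.tan(np.radians(c["fov_y"]/2)); q=c["pose"][:3,:3].T@(np.asarray(X)-c["pose"][:3,3])
    return np.array([c["cx"]-f*q[0]/q[2],c["cy"]+f*q[1]/q[2]])
def tool(o): return Ro.from_euler('xyz',o["tool_rot"],degrees=True)
def shift(o,X,R=None):
    """shift and total turn in tool axes to bring TCP to X with rotation R"""
    T=tool(o); d=T.inv().apply(np.asarray(X)-o["tool_pos"])
    return d,(T.inv()*R).as_rotvec() if R is not None else None
E
python3 - <<'E'
from h import *
from cell import env
t=cv2.imread("pics/top0.png");s=cv2.imread("pics/scene0.png")
a=cv2.resize(t[90:260,220:470],None,fx=3.1,fy=3.1,interpolation=cv2.INTER_CUBIC)
cv2.imwrite("pics/topc.png",a)
T=env.get_calibration("top");S=env.get_calibration("scene")
for n,pt,ps,z in [("ring",(316,206),(328,198),.12),("plate corner",(361,246),(324,165),.012),("c2",(232,214),(399,282),.012),("c3",(383,143),(222,206),.012),("block/tester top",(446,228),(263,101),.138),("handle",(240,215),(400,245),.138)]:
    print(n,onz(T,pt,z),onz(S,ps,z),tri((T,pt),(S,ps)))
E
```

```text
ring [0.5344 0.0305 0.12  ] [0.5395 0.0357 0.12  ] [0.5358 0.0309 0.1104]
plate corner [ 0.4244 -0.1186  0.012 ] [ 0.4245 -0.1166  0.012 ] [ 0.4241 -0.1182  0.0104]
c2 [0.5213 0.3056 0.012 ] [0.5176 0.3103 0.012 ] [0.5197 0.308  0.0133]
c3 [ 0.7757 -0.193   0.012 ] [ 0.7592 -0.1929  0.012 ] [ 0.7653 -0.1862  0.0302]
block/tester top [ 0.4722 -0.3603  0.138 ] [ 0.4748 -0.3591  0.138 ] [ 0.473  -0.3616  0.1348]
handle [0.4992 0.2574 0.138 ] [0.4967 0.2611 0.138 ] [0.4981 0.2593 0.1382]
```

View pics/topc.png

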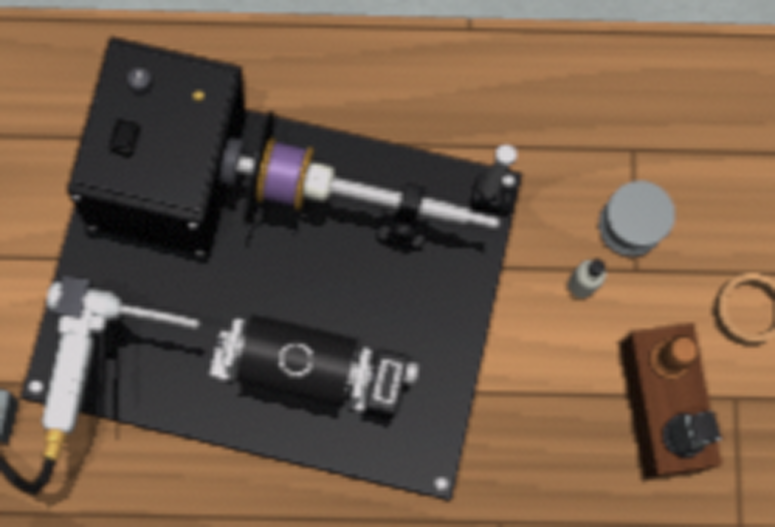

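View pics/wrist0.png

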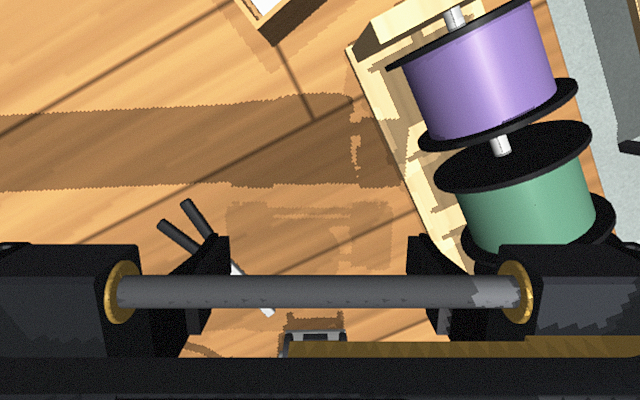

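The crop shows the ring at (296,359), plate screws at (36,386) and (441,483), and the gun handle from (85,320) to (60,430). The tester grip is at (692,434), next to the driver at (678,352). The wrist view shows only the rack and the pliers. Next I move the wrist camera over the gun.

```bash
python3 -m jog '[[0,0,-0.01,0,0,-0.125,0.087],[0,0,-0.01,0,0,-0.125,0.087],[-0.031,-0.0265,-0.003,0,0,0,0.087],[-0.031,-0.0265,-0.003,0,0,0,0.087],[-0.031,-0.0265,-0.003,0,0,0,0.087],[-0.031,-0.0265,-0.003,0,0,0,0.087],[-0.031,-0.0265,-0.003,0,0,0,0.087],[-0.031,-0.0265,-0.003,0,0,0,0.087],[-0.031,-0.0265,-0.003,0,0,0,0.087],[-0.031,-0.0265,-0.003,0,0,0,0.087],[0,0,0,0,0,0,0.087],[0,0,0,0,0,0,0.087]]'
python3 - <<'E'
from h import *
from cell import env
import json
c=env.get_calibration("wrist");im=env.read_camera("wrist");cv2.imwrite("pics/w1.png",im)
np.save("w1.npy",c,allow_pickle=True);print(env.get_obs()["tool_pos"],env.get_obs()["tool_rot"])
E
```

```text
time_s: 1.15
tool_pos: [0.4922, 0.3153, 0.2666]
tool_rot: [-180.0, 0.0, 167.0]
force: [-0.9, 0.3, -0.3]
grip_width: 0.087
grasp_force: 0.0
[0.4905 0.3178 0.2664] [179.9889  -0.0321 167.2665]
```

View pics/w1.png

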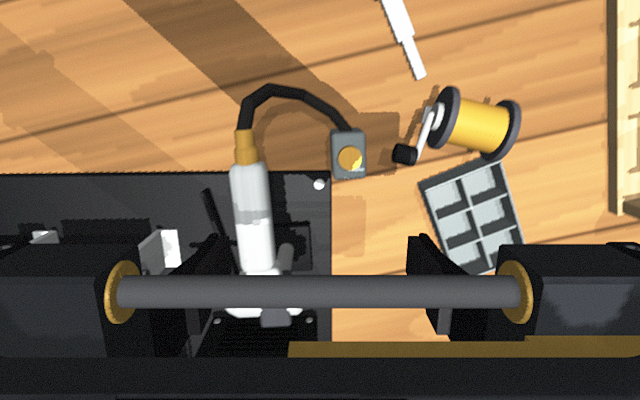

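The wrist view shows the handle from its end at (247,165) to about (257,270), the black lever from about (205,190) to (222,240), and a plate screw at (319,185). Next I measure these.

Run:
```python
from h import *
c=np.load("w1.npy",allow_pickle=True).item();im=cv2.imread("pics/w1.png")
g=im.min(2)
P=[]
for r in range(170,240,10):
    cols=[x for x in range(222,290) if g[r,x]>110]
    a=onz(c,(cols[0]-.5,r),.138);b=onz(c,(cols[-1]+.5,r),.138);P.append((a+b)/2);print(r,cols[0],cols[-1],a,b,np.linalg.norm(a-b)); print("   lever row",g[r,195:232])
P=np.array(P);v=P[0]-P[-1];print("-x dir yaw",np.degrees(np.arctan2(-v[1],-v[0])))
print("end",onz(c,(247,163),.138),"lever tip",onz(c,(204,190),.138),"lever low",onz(c,(220,235),.138),"screw",onz(c,(319,185),.012))
```

```text
170 229 265 [0.4608 0.247  0.138 ] [0.4677 0.277  0.138 ] 0.03073786274761761
   lever row [ 99  92  84  77  87 106 104 102  95  86  77  70  77  96  99  88  74  81
  68  74  87  96  91  76  83  68  69  75  93  89  80  78  70  67 117 178
 195]
180 229 266 [0.469  0.2445 0.138 ] [0.4761 0.2755 0.138 ] 0.031818856252749626
   lever row [ 65  66  68  68  70  72  75  71  74  71  76  75  78  75  75  79  72  74
  75  78  72  74  73  77  80  79  77  77  78  73  75  77  79  78 116 172
 198]
190 231 267 [0.4777 0.2436 0.138 ] [0.4847 0.2741 0.138 ] 0.031228870365208557
   lever row [ 67  67  67  67  66  70  70  57  38   8  13  12  19   7  28  45  66  74
  78  76  72  78  75  77  75  79  77  77  78  83  80  77  74  69  71  99
 154]
200 232 268 [0.4863 0.2419 0.138 ] [0.4934 0.2726 0.138 ] 0.03148030411470407
   lever row [74 66 67 74 68 68 66 63 47 39 28 29 17 22 17 16  2 14 26 58 68 68 72 66
 71 69 70 71 65 75 64 71 73 67 70 62 89]
210 234 268 [0.4953 0.241  0.138 ] [0.502  0.2702 0.138 ] 0.030020369796226406
   lever row [65 62 71 70 62 70 63 60 67 73 61 49 22 18 25 28 15 20 13  5 18 21 47 62
 70 72 71 76 69 71 70 71 77 69 73 69 69]
220 235 270 [0.5042 0.2392 0.138 ] [0.5112 0.2696 0.138 ] 0.031130672717792154
   lever row [65 66 63 70 68 64 69 71 62 66 72 69 67 66 51 43 26 27 22 30 23 19 11 15
 12 39 50 68 72 68 77 71 69 72 71 73 67]
230 236 271 [0.5133 0.2374 0.138 ] [0.5203 0.268  0.138 ] 0.031387518995196616
   lever row [65 60 66 67 74 71 66 65 70 70 72 67 70 63 69 69 72 65 54 53 55 56 45 34
 15 18 27 16 14 37 56 64 74 76 69 69 74]
-x dir yaw -10.012612226789432
end [0.4586 0.2636 0.138 ] lever tip [0.4727 0.2218 0.138 ] lever low [0.5147 0.2228 0.138 ] screw [0.5211 0.3105 0.012 ]
```

```bash
python3 -m jog '[[-0.0157,-0.0321,0,0,0,-0.03,0.087],[-0.0157,-0.0321,0,0,0,0,0.087],[0,0,0.03,0,0,0,0.087],[0,0,0.03,0,0,0,0.087],[0,0,0,0,0,0,0.087],[0,0,0,0,0,0,0.087]]' 20
python3 - <<'E'
from h import *
from cell import env
c=env.get_calibration("wrist");cv2.imwrite("pics/w2.png",env.read_camera("wrist"));np.save("w2.npy",c,allow_pickle=True)
o=env.get_obs();print(o["tool_pos"],o["tool_rot"],shift(o,(.509,.249,.119)))
E
```

```text
time_s: 1.7
tool_pos: [0.5057, 0.2507, 0.2051]
tool_rot: [-179.9, -0.2, 169.3]
force: [-0.5, -0.4, -0.5]
grip_width: 0.0871
grasp_force: 0.0
[0.507  0.2512 0.207 ] [179.9927  -0.0341 169.2991] (array([-0.0024, -0.0018,  0.088 ]), None)
```

View pics/w2.png

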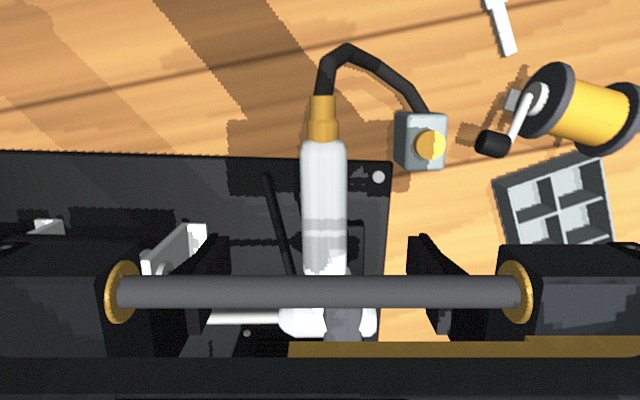

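Run:
```python
from h import *
c=np.load("w2.npy",allow_pickle=True).item();im=cv2.imread("pics/w2.png");g=im.min(2)
for r in range(160,231,14):
    cols=[x for x in range(290,360) if g[r,x]>110]
    a=onz(c,(cols[0]-.5,r),.138);b=onz(c,(cols[-1]+.5,r),.138)
    L=[x for x in range(240,300) if g[r,x]<45];l=onz(c,(L[0]-.5,r),.138) if L else 0
    print(r,(a+b)/2,np.linalg.norm(a-b),L[:1],l, np.linalg.norm(l-(a+b)/2))
print(onz(c,(323,141),.138))
```

```text
160 [0.4721 0.2611 0.138 ] 0.030583319766243768 [240] [0.4621 0.2077 0.138 ] 0.05436683124030749
174 [0.4813 0.2597 0.138 ] 0.030257687908921492 [240] [0.4711 0.2054 0.138 ] 0.055287073745046225
188 [0.4906 0.258  0.138 ] 0.03059014787599987 [240] [0.4803 0.2031 0.138 ] 0.05589492397382066
202 [0.5002 0.2563 0.138 ] 0.030929995312325032 [267] [0.4931 0.2186 0.138 ] 0.03834105945192692
216 [0.51   0.2548 0.138 ] 0.030597284375072715 [271] [0.5033 0.219  0.138 ] 0.036389845411164
230 [0.52  0.253 0.138] 0.030944933731227968 [275] [0.5137 0.2195 0.138 ] 0.034050461038459864
[0.46   0.2633 0.138 ]
```

```bash
python3 -m jog '[[-0.0053,-0.0012,0.03,0,0,-0.015,0.087],[0,0,0.03,0,0,0,0.087],[0,0,0.028,0,0,0,0.087],[0,0,0,0,0,0,0.087],[0,0,0,0,0,0,0.06],[0,0,0,0,0,0,0.05],[0,0,0,0,0,0,0.036],[0,0,0,0,0,0,0.036],[0,0,0,0,0,0,0.036],[0,0,0,0,0,0,0.036],[0,0,0,0,0,0,0.036],[0,0,0,0,0,0,0.036]]' 22
```

```text
time_s: 2.75
tool_pos: [0.513, 0.2466, 0.119]
tool_rot: [180.0, 0.0, 169.9]
force: [-0.7, 1.3, 0.1]
grip_width: 0.0418
grasp_force: 8.7
```

```bash
python3 -m jog '[[0,0,0,0,0,0,0.03],[0,0,0,0,0,0,0.03],[0,0,0,0,0,0,0.03],[0,0,0,0,0,0,0.03],[0,0,0,0,0,0,0.03],[0,0,0,0,0,0,0.03]]' 25
```

```text
time_s: 3.25
tool_pos: [0.5133, 0.2488, 0.1189]
tool_rot: [179.8, 0.1, 170.0]
force: [2.3, 5.0, -1.9]
grip_width: 0.0375
grasp_force: 25.0
```

```bash
python3 -m jog '[[0,0,0,0,0,0,0.03],[0,0,0,0,0,0,0.06],[0,0,0,0,0,0,0.087],[0,0,0,0,0,0,0.087],[0,0,0,0,0,0,0.087],[0,0,0,0,0,0,0.087],[0,0,0,0,0,0,0.087],[0,0,0,0,0,0,0.087],[0,0,0,0,0,0,0.087]]' 25
python3 -m jog '[[0,0,-0.04,0,0,0,0.087],[0,0,-0.04,0,0,0,0.087],[0,0,-0.04,0,0,0,0.087],[-0.0167,-0.035,0,0,0,0.025,0.087],[-0.0167,-0.035,0,0,0,0.025,0.087],[-0.0167,-0.035,0,0,0,0,0.087],[-0.0167,-0.035,0,0,0,0,0.087],[-0.0167,-0.035,0,0,0,0,0.087],[-0.0167,-0.035,0,0,0,0,0.087],[0,0,0,0,0,0,0.087],[0,0,0,0,0,0,0.087],[0,0,0,0,0,0,0.087]]'
python3 - <<'E'
from h import *
from cell import env
c=env.get_calibration("wrist");cv2.imwrite("pics/w3.png",env.read_camera("wrist"));np.save("w3.npy",c,allow_pickle=True)
o=env.get_obs();print(o["tool_pos"],o["tool_rot"])
E
```

```text
time_s: 4.0
tool_pos: [0.5123, 0.2475, 0.1184]
tool_rot: [-180.0, -0.0, 170.0]
force: [-0.5, 0.5, 0.3]
grip_width: 0.0823
grasp_force: 0.0
time_s: 5.0
tool_pos: [0.5663, 0.0217, 0.2384]
tool_rot: [179.9, -0.0, 167.1]
force: [0.4, 0.1, -0.3]
grip_width: 0.0868
grasp_force: 0.0
[0.5662 0.0227 0.2384] [179.9478  -0.0381 167.2427]
```

View pics/w3.png

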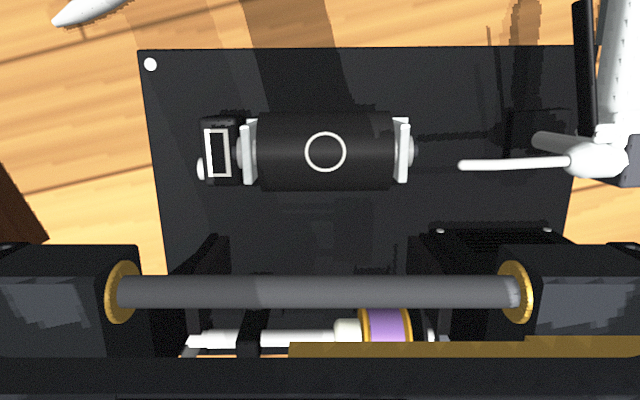

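The ring is centred near (325,152), the roller spans rows 112 to 190 or so, the plate's front edge runs from (138,50) to (590,45), and the gun lever is back at rest.

Run:
```python
from h import *
c=np.load("w3.npy",allow_pickle=True).item();im=cv2.imread("pics/w3.png");g=im.min(2)
m=(g[125:180,295:355]>110).astype('uint8')
ys,xs=np.nonzero(m);e=cv2.fitEllipse(np.c_[xs,ys].astype(np.float32).reshape(-1,1,2));ctr=(e[0][0]+295,e[0][1]+125)
print("ring",ctr,e[1],e[2],(xs.min()+xs.max())/2+295,(ys.min()+ys.max())/2+125)
print(g[100:205,275:300].mean(1).astype(int)); print(g[100:205,350:385].mean(1).astype(int))
A=onz(c,(138,50),.012);B=onz(c,(560,46),.012);print("edge",A,B,np.degrees(np.arctan2(-(B-A)[0],(B-A)[1])))
S=onz(c,(150,64),.012);print("screw",S)
```

```text
ring (324.95030975341797, 151.37394332885742) (37.38276672363281, 38.68191146850586) 85.92120361328125 325.0 151.0
[31 32 31 31 33 32 32 31 32 33 32 31 27 32 32 33 35 36 37 38 38 38 38 38
 41 42 43 41 41 42 43 43 43 42 44 44 46 48 50 51 53 54 57 57 61 62 64 65
 68 70 71 73 75 72 69 67 62 60 57 53 50 48 47 47 46 46 42 43 43 42 43 41
 42 41 38 39 39 37 37 38 38 37 34 34 34 33 33 31 28 27 24 34 49 49 49 49
 48 48 47 48 48 48 47 44 42]
[48 48 49 46 40 34 36 37 37 37 34 31 32 36 37 40 41 42 42 43 44 43 44 45
 48 47 47 48 49 49 48 47 45 46 46 49 49 51 52 52 55 57 58 60 62 64 66 67
 68 71 72 73 71 69 66 62 59 57 53 50 48 46 46 45 46 43 43 42 42 42 40 42
 41 40 39 39 39 39 37 38 38 36 34 34 33 33 31 28 29 26 30 43 46 46 45 45
 46 44 42 41 42 41 41 41 41]
edge [ 0.4098 -0.1287  0.012 ] [0.5009 0.2884 0.012 ] -12.329506614579957
screw [ 0.4251 -0.1215  0.012 ]
```

Run:
```python
from h import *
from scipy.optimize import least_squares
c=np.load("w3.npy",allow_pickle=True).item()
yaw=np.radians(-12.4);ux=np.array([np.cos(yaw),np.sin(yaw),0]);uy=np.array([-np.sin(yaw),np.cos(yaw),0]);uz=np.array([0,0,1.])
def d2(p,ax,az=.085):
    o,d=ray(c,p);q=np.array([o@ux-ax,o[2]-az]);e=np.array([d@ux,d[2]]);e/=np.linalg.norm(e);return q[0]*e[1]-q[1]*e[0]
for k in [(325,111.7,190.6)]:
    f=lambda a:[abs(d2((k[0],k[1]),a[0],a[1]))-.035,abs(d2((k[0],k[2]),a[0],a[1]))-.035]
    ax=least_squares(lambda a:d2((k[0],k[1]),a[0])+d2((k[0],k[2]),a[0]),[.53]).x[0]
    r=least_squares(f,[ax,.085]);print("axis ux (z fixed)",ax,d2(k[:2],ax),d2((k[0],k[2]),ax),"free",r.x)
W=np.array([.538,.034]);print("axis from plate",W@ux[:2])
for ax in(ax,r.x[0]):
    o,d=ray(c,(325,151.2));q=np.array([o@ux-ax,o[2]-.085]);e=np.array([d@ux,d[2]])
    s=np.roots([e@e,2*q@e,q@q-.035**2]).min();X=o+s*d;n=np.array([X@ux-ax,X[2]-.085])/.035
    print("spot",X,"uy",X@uy,"tilt",np.degrees(np.arctan2(n[0],n[1])),"winder y0 from screw",)
```

```text
axis ux (z fixed) 0.5214952307171751 0.03454944313532146 -0.03454944313224028 free [0.5221 0.0809]
axis from plate 0.5181486846201022
spot [0.5359 0.0353 0.1195] uy 0.14956344313525244 tilt -9.372519154158446 winder y0 from screw
spot [0.5359 0.0353 0.1194] uy 0.1495654256050375 tilt -10.400453496564591 winder y0 from screw
```

```bash
python3 -m jog '[[0.03,0,0,0,0,0,0.087],[0.03,0,0,0,0,0,0.087],[0,0,0,0,0,0,0.087],[0,0,0,0,0,0,0.087],[0,0,0,0,0,0,0.087]]'
python3 - <<'E'
from h import *
from cell import env
c=env.get_calibration("wrist");im=env.read_camera("wrist");cv2.imwrite("pics/w4.png",im);np.save("w4.npy",c,allow_pickle=True)
g=im.min(2);print(proj(c,(.5359,.0353,.1195)))
m=np.zeros_like(g);m[150:240,285:365]=g[150:240,285:365]>110
n,l,st,ce=cv2.connectedComponentsWithStats(m)
print(st[1:],ce[1:])
print(g[145:270,275:298].mean(1).astype(int))
E
```

```text
time_s: 5.47
tool_pos: [0.5085, 0.0356, 0.239]
tool_rot: [180.0, 0.1, 167.3]
force: [0.5, 0.2, 0.3]
grip_width: 0.087
grasp_force: 0.0
[323.8028 221.4825]
[[297 203  68  37 764]
 [354 217   1   1   1]
 [285 221   5   5  14]
 [295 224   1   1   1]
 [293 226   1   1   1]
 [295 226   1   1   1]] [[326.7513 221.7565]
 [354.     217.    ]
 [286.3571 223.1429]
 [295.     224.    ]
 [293.     226.    ]
 [295.     226.    ]]
[ 28  29  29  28  28  27  28  28  29  29  28  29  29  27  28  29  28  28
  29  29  29  28  28  28  28  29  27  25  28  29  27  29  26  22  23  25
  28  28  29  29  30  30  34  32  34  34  35  36  34  36  36  39  37  38
  38  39  40  39  40  42  42  41  45  48  45  42  43  44  48  47  49  53
  64  71  81  93  99 107 110 102 101 103  97  89  82  74  69  67  65  63
  60  59  55  53  52  53  52  52  49  50  50  48  46  45  46  43  41  38
  39  39  39  41  39  38  40  39  37  40  38  39  38  37  39  38  37]
```

Run:
```python
from h import *
from scipy.optimize import brentq
yaw=np.radians(-12.4);ux=np.array([np.cos(yaw),np.sin(yaw),0])
def d2(c,p,ax,az=.085):
    o,d=ray(c,p);q=np.array([o@ux-ax,o[2]-az]);e=np.array([d@ux,d[2]]);e/=np.linalg.norm(e);return q[0]*e[1]-q[1]*e[0]
for n,rows in(("w3",(111.7,190.6)),("w4",(177.5,179.5,252.5))):
    c=np.load(n+".npy",allow_pickle=True).item()
    for r in rows:
        for s in(1,-1):
            try: print(n,r,s,brentq(lambda a:d2(c,(320,r),a)-s*.035,.46,.58))
            except Exception as e: pass
im=cv2.imread("pics/w4.png")
a=im[100:270,180:460];a=cv2.convertScaleAbs(a,alpha=2.2,beta=0);cv2.imwrite("pics/w4c.png",cv2.resize(a,None,fx=2.8,fy=2.8,interpolation=cv2.INTER_CUBIC))
```

```text
w3 111.7 1 0.5219132387646349
w3 190.6 -1 0.5209947763867263
w4 177.5 1 0.5218665051443705
w4 179.5 1 0.5237764579629408
w4 252.5 -1 0.5215480073509968
```

View pics/w4c.png

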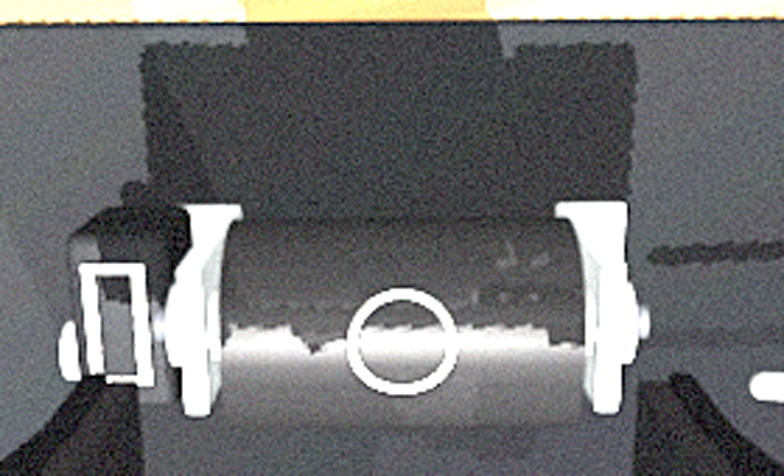

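The crop shows the whole ring around (403,341), i.e. about (324,222) in full pixels. That agrees with the prediction: spot (0.536, 0.035, 0.1195), tilted about 9.5° toward the robot. Next, the tester.

```bash
python3 -m jog '[[-0.0097,-0.0378,-0.001,0,0,0,0.087],[-0.0097,-0.0378,-0.001,0,0,0,0.087],[-0.0097,-0.0378,-0.001,0,0,0,0.087],[-0.0097,-0.0378,-0.001,0,0,0,0.087],[-0.0097,-0.0378,-0.001,0,0,0,0.087],[-0.0097,-0.0378,-0.001,0,0,0,0.087],[-0.0097,-0.0378,-0.001,0,0,0,0.087],[-0.0097,-0.0378,-0.001,0,0,0,0.087],[-0.0097,-0.0378,-0.001,0,0,0,0.087],[-0.0097,-0.0378,-0.001,0,0,0,0.087],[0,0,0,0,0,0,0.087],[0,0,0,0,0,0,0.087]]'
python3 - <<'E'
from h import *
from cell import env
c=env.get_calibration("wrist");im=env.read_camera("wrist");cv2.imwrite("pics/w5.png",im);np.save("w5.npy",c,allow_pickle=True)
o=env.get_obs();print(o["tool_pos"],o["tool_rot"])
E
```

```text
time_s: 6.52
tool_pos: [0.5174, -0.3595, 0.2478]
tool_rot: [-179.8, -0.1, 166.8]
force: [0.1, 0.7, -0.2]
grip_width: 0.0872
grasp_force: 0.0
[ 0.5184 -0.3569  0.2479] [-179.955    -0.0652  167.0142]
```

View pics/w5.png

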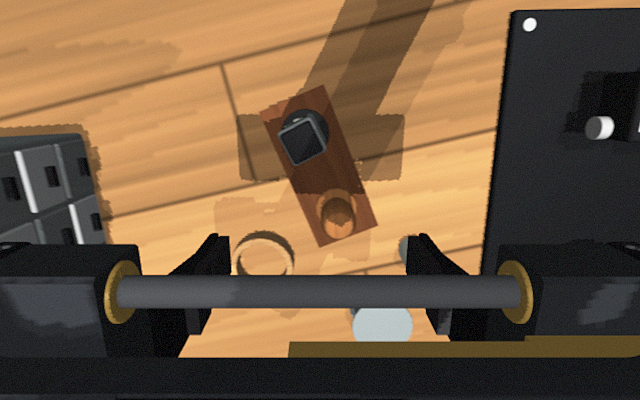

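Tester cap is at about (302,142), with corners near (278,136), (316,118), (327,151) and (290,168), turned with the block. The driver is at (338,213). Now I compute the grasp.

Run:
```python
from h import *
c=np.load("w5.npy",allow_pickle=True).item();im=cv2.imread("pics/w5.png")
w=lambda pts,z:np.array([onz(c,p,z)[:2] for p in pts])
hsv=cv2.cvtColor(im,cv2.COLOR_BGR2HSV);cut=slice(75,260),slice(250,390)
b,g,r=[im[...,i].astype(int) for i in range(3)]
# red-brown block
m=np.zeros(r.shape,np.uint8);m[cut]=((hsv[...,2]<140)&(hsv[...,0]<10)&(hsv[...,1]>120))[cut]
m=cv2.morphologyEx(m,cv2.MORPH_OPEN,np.ones((3,3)))
ct=max(cv2.findContours(m,0,1)[0],key=cv2.contourArea)[:,0].astype(float)
print("block px",cv2.minAreaRect(ct.astype(np.float32)));
R=cv2.minAreaRect((w(ct,.064)*1000).astype(np.float32));print("block mm",R)
# grey square: dark grey unsaturated
m=np.zeros(r.shape,np.uint8);m[100:180,260:345]=(hsv[...,1]<95)[100:180,260:345]&1
ct=max(cv2.findContours(m,0,1)[0],key=cv2.contourArea)[:,0]
print("dark px",cv2.minAreaRect(ct.astype(np.float32)),cv2.boundingRect(ct))
k=[(278,136),(316,118),(327,151),(290,168)];K=w(k,.138);print(K,K.mean(0),[np.linalg.norm(K[i]-K[i-1]) for i in range(4)])
e=K[1]-K[0];print("edge yaw",np.degrees(np.arctan2(e[1],e[0])));e=K[3]-K[0];print(np.degrees(np.arctan2(e[1],e[0])))
crop=cv2.resize(im[80:200,230:390],None,fx=4,fy=4,interpolation=cv2.INTER_CUBIC);cv2.imwrite("pics/w5c.png",cv2.convertScaleAbs(crop,alpha=1.8,beta=10))
```

```text
Traceback (most recent call last):
ValueError: max() iterable argument is empty
```

Run:
```python
from h import *
c=np.load("w5.npy",allow_pickle=True).item();im=cv2.imread("pics/w5.png")
w=lambda pts,z:np.array([onz(c,p,z)[:2] for p in pts])
hsv=cv2.cvtColor(im,cv2.COLOR_BGR2HSV)
for p in[(275,115),(320,180),(365,225),(302,142),(283,150),(322,122),(325,165),(300,120),(285,140),(327,150)]: print(p,hsv[p[1],p[0]],im[p[1],p[0]])
print("row142 V",hsv[142,262:345,2]);print("row142 S",hsv[142,262:345,1])
print("col302 V",hsv[100:180,302,2])
k=[(278,136),(316,118),(327,151),(290,168)];K=w(k,.138);print(K,K.mean(0),[np.linalg.norm(K[i]-K[i-1]) for i in range(4)])
e=K[1]-K[0];print("edge yaw",np.degrees(np.arctan2(e[1],e[0])));e=K[3]-K[0];print(np.degrees(np.arctan2(e[1],e[0])))
B=w([(260,110),(324,86),(378,226),(318,247)],.064);print("block",B,B.mean(0),[np.linalg.norm(B[i]-B[i-1]) for i in range(4)])
for i,j in((0,1),(3,2),(0,3),(1,2)):
    e=B[j]-B[i];print(np.degrees(np.arctan2(e[1],e[0])))
```

```text
(275, 115) [ 11 152 148] [ 60  92 148]
(320, 180) [ 13 153  75] [30 49 75]
(365, 225) [ 10 143 132] [ 58  83 132]
(302, 142) [70 19 41] [39 41 38]
(283, 150) [ 12 154  71] [28 45 71]
(322, 122) [94 78 26] [26 25 18]
(325, 165) [ 10 145  72] [31 45 72]
(300, 120) [100  22  71] [71 69 65]
(285, 140) [15 13 40] [38 39 40]
(327, 150) [ 12 142  81] [36 54 81]
row142 V [122 124 121 121 123 124 119 119 117 113 105  93  87  89  86  89  86  80
  77  77  60  41  31  37  36  40  37  39  44  31  38  40  42  27  46  40
  46  44  39  39  41  48  47  42  42  44  35  34  34  36  29  30  37  30
  29  27  18  36  60  80  94  79  64  47  40  51  64  73  76  74  71  73
  73  59  70  70  73  78  79  72  75  77  70]
row142 S [136 136 129 135 135 134 141 137 144 140 151 159 149 140 157 169 157 175
 123  36  17  25  49  28  28  13  14  33  12  25  13  38  12  28  22  32
  17  35  20  39  19  21  11  18  24   6  44  15  45  35  44  26  28  17
  44  19  28  42  21   6  19  16  24  33  26 100 171 171 138 148 169 147
 143 229 160 178 140 157 139 174 143 146 168]
col302 V [ 84  90  89  87  87  85  86  87  77  52
[... 165 characters left out ...]
5  35  33  36
  30  35  26  24  36  24  29  51  65  72  70  71  71  72  77  73  76  72
  80  74  72  74  71  67  69  71]
[[ 0.4662 -0.3781]
 [ 0.4598 -0.347 ]
 [ 0.4857 -0.3445]
 [ 0.4921 -0.3753]] [ 0.476  -0.3612] [np.float64(0.026063716750197297), np.float64(0.03173415441907746), np.float64(0.026093543238998564), np.float64(0.031534938535306235)]
edge yaw 101.69199446356568
6.006428115437694
block [[ 0.4448 -0.3984]
 [ 0.4374 -0.3348]
 [ 0.5846 -0.3114]
 [ 0.5935 -0.377 ]] [ 0.5151 -0.3554] [np.float64(0.15025473654213173), np.float64(0.0640636489219746), np.float64(0.14906509769818202), np.float64(0.0662452186115823)]
96.57367785715216
97.6703841843164
8.197647464617972
9.045015011027832
```

```bash
python3 -m jog '[[0,0,0,0,0,-0.123,0.087],[0,0,0,0,0,-0.123,0.087],[0,0,0,0,0,-0.124,0.087],[0.0215,0.001,0,0,0,0,0.087],[0.0215,0.001,0,0,0,0,0.087],[0,0,0.03,0,0,0,0.087],[0,0,0.03,0,0,0,0.087],[0,0,0,0,0,0,0.087],[0,0,0,0,0,0,0.087],[0,0,0,0,0,0,0.087]]'
python3 - <<'E'
from h import *
from cell import env
c=env.get_calibration("wrist");im=env.read_camera("wrist");cv2.imwrite("pics/w6.png",im)
o=env.get_obs();print(o["tool_pos"],o["tool_rot"],shift(o,(.4757,-.3612,.082),Ro.from_euler('xyz',[180,0,188.2],degrees=True)))
np.save("w6.npy",c,allow_pickle=True)
E
```

```text
time_s: 7.4
tool_pos: [0.4769, -0.3595, 0.19]
tool_rot: [-179.9, 0.1, -171.6]
force: [-0.9, -0.5, 0.8]
grip_width: 0.0872
grasp_force: 0.0
[ 0.477  -0.3601  0.1905] [-179.9015    0.132  -171.5866] (array([ 0.0017, -0.0007,  0.1085]), array([-0.0017,  0.0023,  0.0037]))
```

View pics/w6.png

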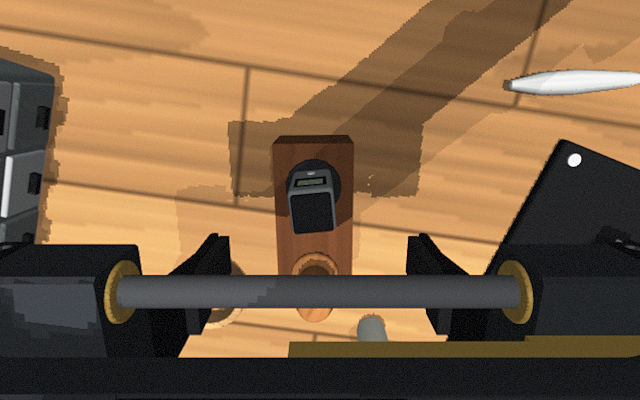

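The cap is at about (313,213), midway between the fingers and turned about 3° counter-clockwise from the block. I'll go down and grip.

```bash
python3 -m jog '[[0.0017,-0.0007,0.03,0,0,-0.05,0.087],[0,0,0.03,0,0,0,0.087],[0,0,0.03,0,0,0,0.087],[0,0,0.0185,0,0,0,0.087],[0,0,0,0,0,0,0.087],[0,0,0,0,0,0,0.05],[0,0,0,0,0,0,0.028],[0,0,0,0,0,0,0.02],[0,0,0,0,0,0,0.02],[0,0,0,0,0,0,0.02],[0,0,0,0,0,0,0.02],[0,0,0,0,0,0,0.02]]' 30
python3 -m jog '[[0,0,0,0,0,0,0.02],[0,0,0,0,0,0,0.02],[0,0,0,0,0,0,0.02],[0,0,0,0,0,0,0.02],[0,0,0,0,0,0,0.02],[0,0,0,0,0,0,0.02]]' 40
```

```text
time_s: 8.45
tool_pos: [0.4741, -0.3612, 0.0805]
tool_rot: [-180.0, 0.0, -168.8]
force: [-0.4, 0.8, -0.2]
grip_width: 0.0484
grasp_force: 0.0
time_s: 8.95
tool_pos: [0.4738, -0.3615, 0.0801]
tool_rot: [-180.0, -0.0, -168.8]
force: [0.1, -1.0, 0.8]
grip_width: 0.0296
grasp_force: 40.0
```

```bash
python3 -m jog '[[0,0,-0.02,0,0,0,0.02],[0,0,-0.03,0,0,0,0.02],[0,0,-0.03,0,0,0,0.02],[0,0,-0.03,0,0,0,0.02],[0,0,-0.03,0,0,0,0.02],[0,0,-0.03,0,0,0,0.02],[0,0,0,0,0,0,0.02],[0,0,0,0,0,0,0.02],[0,0,0,0,0,0,0.02],[0,0,0,0,0,0,0.02],[0,0,0,0,0,0,0.02]]'
python3 - <<'E'
from h import *
from cell import env
o=env.get_obs();print(o["tool_pos"],o["tool_rot"])
# Approach pose: tester axis out of rubber, tool y along axle
yaw=np.radians(-12.4);t=np.radians(-9.5)
ux=np.array([np.cos(yaw),np.sin(yaw),0]);uy=np.array([-np.sin(yaw),np.cos(yaw),0]);n=np.sin(t)*ux+np.cos(t)*np.array([0,0,1])
R=Ro.from_matrix(np.c_[np.cross(uy,-n),uy,-n]);spot=np.array([.5359,.0353,.1195])
print(n,R.as_euler('xyz',degrees=True))
X=spot+n*(.0765+.035);print(X,shift(o,X,R))
# as yaw first (about tool z), then pitch about tool y
Z=tool(o).inv()*R;print(Z.as_euler('ZYX'))
T=tool(o)*Ro.from_euler('z',Z.as_euler('ZYX')[0]);print("shift in yawed frame",T.inv().apply(X-o["tool_pos"]))
E
```

```text
time_s: 9.87
tool_pos: [0.4731, -0.3603, 0.2481]
tool_rot: [179.9, -0.1, -168.8]
force: [0.4, 0.4, -2.8]
grip_width: 0.0296
grasp_force: 40.0
[ 0.4731 -0.3603  0.2481] [ 179.8638   -0.1455 -168.8109]
[-0.1612  0.0354  0.9863] [180.    9.5 167.6]
[0.5179 0.0393 0.2295] (array([-0.1215,  0.3832,  0.0192]), array([ 0.0359, -0.1664,  0.4106]))
[ 0.4115 -0.1691  0.0012]
shift in yawed frame [0.0419 0.3998 0.0192]
```

```bash
python3 -m jog '[[0,0,0,0,0,0.103,0.02],[0,0,0,0,0,0.103,0.02],[0,0,0,0,0,0.103,0.02],[0,0,0,0,0,0.1025,0.02],[0.004,0.036,0,0,0,0,0.02],[0.004,0.036,0,0,0,0,0.02],[0.004,0.036,0,0,0,0,0.02],[0.004,0.036,0,0,0,0,0.02],[0.004,0.036,0,0,0,0,0.02],[0.004,0.036,0,0,0,0,0.02],[0.004,0.036,0,0,0,0,0.02],[0.004,0.036,0,0,0,0,0.02]]'
python3 -m jog '[[0.004,0.036,0,0,0,0,0.02],[0.004,0.036,0,0,0,0,0.02],[0.002,0.036,0,0,0,0,0.02],[0,0.004,0,0,-0.085,0,0.02],[0,0,0,0,-0.084,0,0.02],[0,0,0,0,0,0,0.02],[0,0,0,0,0,0,0.02],[0,0,0,0,0,0,0.02]]'
python3 - <<'E'
from h import *
from cell import env
for n in("scene","top","wrist"):
    c=env.get_calibration(n);im=env.read_camera(n);cv2.imwrite(f"pics/{n}7.png",im);np.save(n+"7.npy",c,allow_pickle=True)
o=env.get_obs();print(o["tool_pos"],o["tool_rot"],o["force"])
yaw=np.radians(-12.4);t=np.radians(-9.5)
ux=np.array([np.cos(yaw),np.sin(yaw),0]);uy=np.array([-np.sin(yaw),np.cos(yaw),0]);n=np.sin(t)*ux+np.cos(t)*np.array([0,0,1])
R=Ro.from_matrix(np.c_[np.cross(uy,-n),uy,-n]);spot=np.array([.5359,.0353,.1195])
print(shift(o,spot+n*(.0765+.035),R))
tip=o["tool_pos"]+tool(o).apply([0,0,.0765]);print("tip",tip)
for k in("scene","top"):
    c=np.load(k+"7.npy",allow_pickle=True).item();print(k,proj(c,tip),proj(c,spot),proj(c,o["tool_pos"]))
im=cv2.imread("pics/scene7.png");c=np.load("scene7.npy",allow_pickle=True).item();u=proj(c,tip).astype(int)
a=im[u[1]-50:u[1]+50,u[0]-65:u[0]+65];print("crop origin",u-[65,50]);cv2.imwrite("pics/s7c.png",cv2.resize(cv2.convertScaleAbs(a,alpha=1.5),None,fx=6,fy=6,interpolation=cv2.INTER_CUBIC))
E
```

```text
time_s: 10.87
tool_pos: [0.5037, -0.0711, 0.2491]
tool_rot: [-180.0, -0.1, 167.6]
force: [0.3, -0.2, -2.3]
grip_width: 0.03
grasp_force: 40.0
time_s: 11.53
tool_pos: [0.5188, 0.0378, 0.25]
tool_rot: [180.0, 9.6, 167.5]
force: [0.6, -0.3, -0.8]
grip_width: 0.0294
grasp_force: 40.0
[0.5194 0.0376 0.2502] [-179.9991    9.6503  167.4871] [ 0.1174  0.4066 -2.2132]
(array([0.0052, 0.0013, 0.0201]), array([-0.0003,  0.0026, -0.0019]))
tip [0.5319 0.0349 0.1747]
scene [330.5609 185.2258] [328.926  197.2943] [336.1595 166.2248]
top [314.574  203.5392] [314.431 205.516] [313.5086 203.0476]
crop origin [265 135]
```

Run:
```python
from h import *
from cell import env
c6=np.load("w6.npy",allow_pickle=True).item();print("cap centre w6",onz(c6,(313,213),.138),proj(c6,(.4757,-.3612,.138)))
c=np.load("wrist7.npy",allow_pickle=True).item();o=env.get_obs();T=tool(o);im=cv2.imread("pics/wrist7.png")
for z in(0,.0165,.0605,.0765): print(z,proj(c,o["tool_pos"]+T.apply([0,0,z])))
print("spot",proj(c,(.5359,.0353,.1195)))
g=im.min(2)
for r in range(140,275,6): print(r,g[r,250:390:4])
```

```text
cap centre w6 [ 0.4742 -0.3622  0.138 ] [314.2823 215.4133]
0 [316.0971 252.5457]
0.0165 [316.277  239.6028]
0.0605 [316.6386 213.5942]
0.0765 [316.7399 206.3065]
spot [318.5462 180.5236]
140 [145 119  27  33  33  29  19  23  35  33  24  42  31  39  32  32  35  34
  41  38  38  31  35  29  32  34  41  38  37  38  38  40  30 117 153]
146 [123  74  38  36  26  41  36  30  39  43  36  38  37  31  41  33  34  40
  33  39  40  36  33  40  43  45  38  38  42  37  42  36  34  73 123]
152 [107  42  38  32  32  32  32  39  30  43  41  40  35  43  34  35  38  35
  36  33  37  50  30  40  45  35  43  41  39  37  40  40  42  49 113]
158 [105  39  30  34  37  29  36  36  30  41  39  42  39  37  41  44  41  40
  46  44  49  46  42  46  35  46  40  45  35  39  43  42  39  53 113]
164 [144  23  51  43  41  38  39  36  42  44  43  58  45  49  44 151 255 218
 213 147  40  43  43  45  43  46  48  52  53  53  59  52  40  34 198]
170 [231  53  82  46  52  49  44  42  45  45  48  53  52  85 181  42  48  46
  49  41 155 112  48  45  39  48  49  50  49  47  45  46  82  44 245]
176 [247  79  98  89  40  44  
[... 1383 characters left out ...]
 18 20 13  8 39 38 41 37 43]
242 [41 46 44 36 24  6 23 29 27 79 69 70 70 71 70 69 70 71 69 72 60 68 68 67
 76 67 19 29 10 19 25 45 44 41 33]
248 [45 46 43 47 21 18 19 24 28 73 79  0  5  0  2  0  4  4  8  3  9  2 13 11
 79 71 23 33 26 20 16 46 47 32 29]
254 [46 45 42 16 12 10 26 20 44 75 57  8 76 78 80 79 79 78 79 78 76 84 85 14
 57 72 34 24 28  4  4  5 37 23 42]
260 [46 46 17 16 18 28 28 22 75 72  0  0 83 79 83 79 81 83 77 81 80 76 83  8
 23 70 72 28 12 18 16 12 24 21 34]
266 [27 28  4 14 13 25 11 19 71 75  0  0  0  3  6  5  0 14  4  2 10 20  9  7
 11 73 71 19 26 10  1  3 18 23 27]
272 [27 20 16 18 16 24 24 39 73 75 76 76 76 70 73 70 74 74 73 71 77 74 74 68
 75 76 76 40 28 31  9 15 18 19 19]
```

In the wrist picture the ring centres on (318.5,180), as predicted, and the tester's barrel shows at column 318, aligned. I'll approach.

```bash
python3 -m jog '[[0.003,0.0003,0.015,0,0.001,0,0.02],[0.003,0.0002,0.015,0,0.0015,0,0.02],[0,0,0.015,0,0,0,0.02],[0,0,0,0,0,0,0.02],[0,0,0,0,0,0,0.02],[0,0,0,0,0,0,0.02],[0,0,0,0,0,0,0.02],[0,0,0,0,0,0,0.02]]'
cat > st.py <<'E'
from h import *
from cell import env
yaw=np.radians(-12.4);t=np.radians(-9.5)
ux=np.array([np.cos(yaw),np.sin(yaw),0]);uy=np.array([-np.sin(yaw),np.cos(yaw),0]);n=np.sin(t)*ux+np.cos(t)*np.array([0,0,1])
R=Ro.from_matrix(np.c_[np.cross(uy,-n),uy,-n]);spot=np.array([.5359,.0353,.1195])
o=env.get_obs();print(o["tool_pos"],o["tool_rot"],"f",o["force"],"along n",o["force"]@n)
print("to touch pose",shift(o,spot+n*.0765,R))
E
python3 st.py
```

```text
time_s: 12.35
tool_pos: [0.5211, 0.0388, 0.2059]
tool_rot: [179.9, 9.6, 167.6]
force: [-0.6, -0.1, -1.6]
grip_width: 0.0294
grasp_force: 40.0
[0.5211 0.0388 0.2059] [179.9462   9.6345 167.5904] f [-0.6387 -0.1072 -1.5638] along n -1.4432032714082068
to touch pose (array([-0.0008, -0.0003,  0.0112]), array([ 0.0009,  0.0023, -0.0002]))
```

```bash
python3 -m jog '[[0,0,0.005,0,0,0,0.02],[0,0,0.004,0,0,0,0.02],[0,0,0,0,0,0,0.02],[0,0,0,0,0,0,0.02],[0,0,0,0,0,0,0.02],[0,0,0,0,0,0,0.02]]'
python3 st.py
python3 -m jog '[[0,0,0.002,0,0,0,0.02],[0,0,0,0,0,0,0.02],[0,0,0,0,0,0,0.02],[0,0,0,0,0,0,0.02]]'
python3 -m jog '[[0,0,0.0015,0,0,0,0.02],[0,0,0,0,0,0,0.02],[0,0,0,0,0,0,0.02],[0,0,0,0,0,0,0.02]]'
python3 st.py
```

```text
time_s: 12.85
tool_pos: [0.5219, 0.0385, 0.1959]
tool_rot: [180.0, 9.6, 167.6]
force: [0.4, -0.2, -1.5]
grip_width: 0.0299
grasp_force: 40.0
[0.5219 0.0385 0.1959] [179.9895   9.5521 167.6088] f [ 0.3811 -0.1568 -1.5047] along n -1.5510552422051143
to touch pose (array([-0.0016, -0.0001,  0.0013]), array([0.0002, 0.0009, 0.0002]))
time_s: 13.18
tool_pos: [0.5225, 0.0385, 0.1943]
tool_rot: [180.0, 9.6, 167.6]
force: [-0.1, 0.3, 0.9]
grip_width: 0.03
grasp_force: 40.0
time_s: 13.52
tool_pos: [0.5227, 0.0384, 0.1927]
tool_rot: [180.0, 9.6, 167.6]
force: [0.7, 0.4, 1.9]
grip_width: 0.0298
grasp_force: 40.0
[0.5227 0.0384 0.1927] [179.9716   9.5916 167.6098] f [0.6501 0.4048 1.8951] along n 1.7786944033165002
to touch pose (array([-0.0013, -0.0002, -0.002 ]), array([0.0005, 0.0016, 0.0002]))
```

```bash
python3 -m jog '[[0,0,0.0015,0,0,0,0.02],[0,0,0.001,0,0,0,0.02],[0,0,0,0,0,0,0.02],[0,0,0,0,0,0,0.02],[0,0,0,0,0,0,0.02],[0,0,0,0,0,0,0.02]]'
for i in 1 2; do python3 -m jog '[[0,0,0,0,0,0,0.02],[0,0,0,0,0,0,0.02],[0,0,0,0,0,0,0.02],[0,0,0,0,0,0,0.02],[0,0,0,0,0,0,0.02]]' | grep force; done
python3 st.py
python3 - <<'E'
from cell import env
from h import *
g=env.read_camera("wrist");cv2.imwrite("pics/w9.png",g);c=env.get_calibration("wrist");print(proj(c,(.5359,.0353,.1195)))
m=g.min(2);
for r in range(176,222,4): print(r,m[r,286:354:3])
E
```

```text
time_s: 14.02
tool_pos: [0.5231, 0.0383, 0.1902]
tool_rot: [180.0, 9.6, 167.6]
force: [1.4, 1.6, 2.7]
grip_width: 0.0297
grasp_force: 40.0
force: [1.7, 0.1, 3.1]
grasp_force: 40.0
force: [2.7, 0.6, 4.2]
grasp_force: 40.0
[0.5231 0.0383 0.1901] [179.9799   9.5772 167.6067] f [2.6677 0.6209 4.1558] along n 3.6907561678168013
to touch pose (array([-0.0014, -0.0002, -0.0047]), array([0.0004, 0.0013, 0.0001]))
[316.3672 210.1365]
176 [42 39 39 42 36 37 44 44 36 36 49 39 35 37 38 36 33 40 41 30 35 40 35]
180 [41 43 35 37 46 45 35 37 41 39 41 41 38 39 33 40 38 46 37 36 40 41 35]
184 [36 38 43 39 46 50 44 42 43 42 45 45 40 41 44 39 45 40 40 44 40 47 42]
188 [ 47  50  40  43  37  48  50  32  87 134 145 135  69  38  46  48  46  53
  44  47  44  49  44]
192 [ 50  49  50  46  48  46 213 232 179 152  90 138 187 226 198  46  53  49
  50  56  46  45  46]
196 [ 55  54  50  53 165 222 145  52  58  48  57  50  52  50 115 230 123  51
  50  56  55  52  49]
200 [ 57  53  52 114 225  26  57  26  20  29  22  18  21  12   6  44 226 115
  55  53  52  55  51]
204 [ 51  46  47 228  75  43  21  15  18  16  24  24  15  24  15  29  15 218
  42  58  49  52  57]
208 [ 47  48  89 162  13  23  30  41  36  35  31  36  40  33  37  41  36  10
  18  48  44  48  46]
212 [44 49 20 37 36 37 35 34 33 38 41 37 29 40 39 39 32 30 40 22 82 39 44]
216 [33 26 33 39 34 39 32 43 32 32 36 30 30 35 32 39 35 37 37 36 28 15 76]
220 [39 40 32 35 29 33 30 36 34 39 33 36 27 31 33 34 37 25 29 31 33 38 23]
```

Run:
```python
from st import *
c=env.get_calibration("wrist");x=np.cross(uy,-n)
print("ring top",proj(c,spot+.015*x),"barrel top edge if centred",proj(c,spot+n*.0113+.015*x),"sides",proj(c,spot+n*.0113+.015*uy),proj(c,spot+n*.0113-.015*uy))
m=cv2.imread("pics/w9.png").min(2);print(m[186:214,312:322].mean(1).astype(int))
```

```text
[0.5231 0.0383 0.1901] [179.9795   9.5789 167.6079] f [2.2773 1.0221 3.3417] along n 2.965015767889353
to touch pose (array([-0.0014, -0.0002, -0.0047]), array([0.0004, 0.0014, 0.0001]))
ring top [316.3527 189.127 ] barrel top edge if centred [316.2669 193.58  ] sides [339.0072 215.4931] [293.5599 215.4603]
[ 39  37 131 213 228 202 133  37  48  54  52  40  17  19  21  19  20  20
  17  24  36  38  34  37  36  36  36  36]
```

```bash
python3 -c "
from cell import env
o=env.get_obs();print(o['time_s'],o['joint_velocities'].round(2),o['grasp_force']);print(env.sign_off())"
```

```text
14.9 [ 0.14  0.13 -0.01  0.01 -0.   -0.05  0.03] 39.97706006281078
the job is handed in; nothing more can be done
None
```

I squeezed the air gun's trigger and let it go, then took the tester from the block. I handed the job in at 14.9 s with the tester held still on the ring, nose about 4.7 mm in at roughly 5 N and about 2 mm off the ring's centre by my own measurements; the sign-off returned no verdict.

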